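# Set the polisher's speed selector to six clicks and start it

## Robot

A 6-joint arm with a two-finger parallel gripper is mounted at the origin on the work surface. World frame = base frame: x ahead of the robot, y to its left, z up, the work surface at z = 0. Lengths are in m, angles in rad, forces in N, time in s.
With the tool pointing down it reaches from about 0.25 to 0.725 m from the base axis. Payload 4 kg.
Tool frame: the origin (TCP) lies at the very end of the fingers, on their centre line; the grasp point (between the pads) lies 19 mm behind it; z points along the fingers, y is the direction in which the jaws open and shut (so a half turn about z gives the same grasp; the last joint's range is limited). The gripper opens to 85 mm and grips with 20 to 120 N. Pads are 22 mm wide; open, the fingers measure 114 mm over their backs; the gripper's body (76 mm by 85 mm) begins 54 mm behind the grasp point. The pads swing forward as they close: fully open they stand 13 mm farther back than shut.
Start: joints at [-1.232, 0.241, 0.005, 1.335, 0, 1.571], TCP at [0.166, -0.472, 0.231] pointing down, gripper open.
Joint ranges: [-2.72, 2.72], [-1.05, 1.87], [-1.09, 1.28], [-1.99, 2.15], [-1.42, 1.44], [-3.14, 3.14]. Speed limits (rad/s): [2.79, 2.79, 3.14, 3.14, 3.14, 3.14].

## Interface

Orientations are given as a unit quaternion [x, y, z, w].
In Python, from workcell import bot gives the robot as it stands.
- The arm moves only by the shell command python3 -m crank 'ROWS'. ROWS is JSON, a list that holds one entry, the list of rows, each a list of 5 numbers: the shift along the tool's x, y, z in mm, then the turn about the tool's z in degrees, then the closure in counts, from 0 (fully open) to 255 (shut). In form: [[[tx, ty, tz, turn, grip], ...]]. A call has 1 to 12 rows; each row shifts and turns the pose as measured when the row begins, along the tool's axes as they then stand; what a row does not reach is not made up. A row lasts 1/8 s, in which the tool goes at most 62.5 mm and 10.7 degrees, less where a joint would pass 70% of its speed; a pose out of reach is approached as far as the arm can. A call is refused whole if a number of a shift passes 62.5 or a number of a turn 10.7, either way. A call with a gripper value outside its range is refused whole. The fingers move at their own pace and stop on an object; the grip force is fixed at half the most. Time passes only in rows, so rows that do not move let the fingers close. It gives the time, the measured TCP pose, the force and the opening at its end, in the units of the state.
- bot.get_obs(): the state, without advancing time (a new reading comes with each control period).
- bot.camera(name): name is "side" or "top"; returns a dict with "img" (420x560x3 uint8, blue, green, red), "depth" (420x560 float32, m along the optical axis (not along the pixel's ray), 0 where there is no reading), "fx", "fy", "cx", "cy" (pixels), "R" (3x3) and "t" (3): a world point X has camera coordinates R X + t. Camera axes: x right, y down, z forward; pixel columns grow to the right and rows downward; lengths in m; the calibration is good to about 2 mm. A picture is of the moment at which its call begins.
- bot.job_done(): hands the job in, once; it reports no verdict.
The state is a dict: "clock": time; "joint_pos": joint angles; "joint_vel": joint speeds; "tau": joint torques, N m; "eef_pos": TCP position; "tool_rot": TCP orientation; "ft_force": force on the tool from outside, world axes, zero at the start; "ft_torque": the same for the moment, N m; "grip_width": finger opening in m.
Only numpy, scipy, OpenCV 4.12 (cv2) and the standard library are available. Lean on these libraries where they do the work, as an engineer would, in place of code of your own. Each camera call takes 0.05 s, during which the arm holds its last target.

## Task

On the polishing machine's control station, push the pointer of the speed selector round clockwise with a fingertip, gently and without gripping it, click by click until it rests on the sixth mark after the off dot. Then press the flat start button (not the mushroom stop) fully down with a fingertip and let it come back up. Do not shove or lift the station, and leave the shears and the oil bottle where they are.

Things in the scene. Friction and masses are not known exactly. Their poses are not given: they have to be found in the camera images.
- station: Grey steel control box standing loose on the bench, 180 (x) by 260 (y) by 60 mm high, about 2.5 kg. Origin: centre of its underside, z up; x points away from the operator (the robot is on its -x side), y to the operator's left. The flat top carries the speed selector towards +y and two push-buttons towards -y.
- selector_axis (a point): Point on the selector's vertical axis, level with the box top; at (0, 55, 60) mm in the station frame, fixed to it. The scale is printed on the box top 67 mm from here: a round black dot for off, 120 degrees anticlockwise (from above) of the station's +x, then eight ticks, one every 30 degrees clockwise.
- selector_tip (a point): Outer end of the pointer, on its centre line and top edge, 56 mm from the axis, 35 mm above the box top. The pointer is a black upright bar, white line on top, flat sides 12 mm apart, 34 mm tall, reaching from 18 mm behind the axis to 56 mm ahead. Its foot is a disc of 26 mm radius, 8 mm thick; beyond it the box top is clear to 75 mm from the axis.
- selector (a joint): Selector angle, rad: 0 on the off dot, growing clockwise from above, 0.5236 (30 degrees) a click, end stop at 4.19 (eighth tick). Sixth tick: 3.1416. Starts at rest on mark 0, 1, 2 or 3. A sprung click-stop: leaving a mark takes about 0.14 N m (3 N at 45 mm from the axis); past half-way it snaps ahead of the finger to the next mark and stays.
- start_button_top (a point): Centre of the top of the start button: a flat black cap of 30 mm diameter in a steel collar of 46 mm diameter, at (45, -85) mm in the station frame; the cap's top is 82 mm above the bench when up, 10 mm above the collar.
- start_button (a joint): Travel of the start button in m: 0 up, 0.006 fully down. Springs back when released; fully down takes about 5 N.
- stop_button_top (a point): Centre of the top of the stop button, to be left alone: a black mushroom head of 40 mm diameter, 96 mm above the bench, at (-45, -85) mm in the station frame.
- stop_button (a joint): Travel of the stop button in m: 0 up, 0.006 fully down.
- shears_a: Loose hand shears with orange loop handles, 200 mm long, 100 mm wide and 13 mm high, lying flat on the bench at the station's -y side; bystander. Origin under the pivot, x along the blades.
- shears_b: A second pair of the same shears, lying flat on the bench at the station's +y side; bystander.
- oil: Small oil bottle, 44 mm diameter, 110 mm high, standing on the bench near the station's far +y corner; bystander. Origin at the centre of its underside.

How it is judged:
By the outcome, as a careful person would: the job done as asked, in the order asked, and still so for the second after the job is handed in, with the robot touching nothing.
It also fails if it takes over 64 s, if anything falls off the work surface, if the arm or the gripper's body presses on something with over 40 N, if the wrist force passes 120 N, or if a joint passes its speed limit or range.

## Working session

There is one attempt and no reset: what is moved stays moved. The work goes in short steps, Python scripts to look and compute and a shell command to move; the robot and the scene stay as the last step left them, time stands still between calls to the robot, and variables do not carry over. Pictures are saved under pics/ and viewed, and the job is handed in when it is done.

```bash
mkdir -p pics; ls; python3 - <<'E'
from workcell import bot
import cv2
o=bot.get_obs();print({k:o[k] for k in('clock','eef_pos','tool_rot','ft_force','grip_width')})
for n in('top','side'):
    c=bot.camera(n);cv2.imwrite(f'pics/{n}0.png',c['img']);print(n,c['fx'],c['fy'],c['cx'],c['cy'],c['R'],c['t'])
E
```

```text
pics
{'clock': 0.0, 'eef_pos': array([ 0.16597323, -0.47100457,  0.23040456]), 'tool_rot': array([ 9.85687575e-01,  1.68579138e-01, -1.70597515e-04, -1.02456711e-03]), 'ft_force': array([ 0.58699618, -0.30081675, -0.49748857]), 'grip_width': 0.08557597744459905}
top 536.0238471103975 536.0238471103975 279.27849772202956 201.55249274251736 [[-0.02088334 -0.99974674  0.00838723]
 [-0.99513943  0.01997812 -0.09642819]
 [ 0.09623621 -0.0103602  -0.99530461]] [0.05429296 0.59065531 1.18559165]
side 506.8445737144257 506.8445737144257 272.88906436328796 201.19230971408703 [[ 9.99751429e-01  5.44075032e-04  2.22886342e-02]
 [ 1.91465278e-02 -5.33159039e-01 -8.45798350e-01]
 [ 1.14232090e-02  8.46014860e-01 -5.33036929e-01]] [-0.57853135  0.09005156  1.01455491]
```

View pics/top0.png

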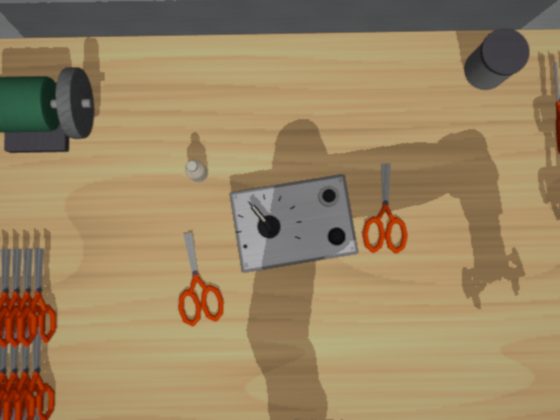

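View pics/side0.png

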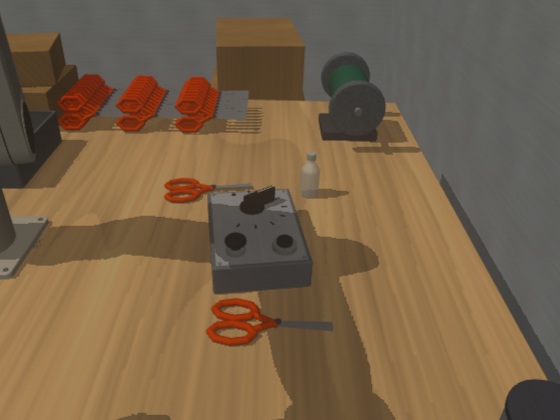

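```bash
cat > h.py <<'E'
import numpy as np,cv2
from workcell import bot
def ray(c,u,v,z):
    R=np.array(c['R']);t=np.array(c['t']);o=-R.T@t
    d=R.T@np.array([(u-c['cx'])/c['fx'],(v-c['cy'])/c['fy'],1]);return o+d*(z-o[2])/d[2]
def proj(c,X):
    p=np.array(c['R'])@X+c['t'];return c['fx']*p[0]/p[2]+c['cx'],c['fy']*p[1]/p[2]+c['cy']
def dep(c,u,v):
    d=c['depth'][int(round(v)),int(round(u))]
    return np.array(c['R']).T@(np.array([(u-c['cx'])/c['fx']*d,(v-c['cy'])/c['fy']*d,d])-c['t'])
E
python3 - <<'E'
from h import *
c=bot.camera('top');cv2.imwrite('pics/topz.png',cv2.resize(c['img'][165:280,220:370],None,fx=5,fy=5,interpolation=cv2.INTER_CUBIC))
s=bot.camera('side');cv2.imwrite('pics/sidez.png',cv2.resize(s['img'][170:300,195:325],None,fx=4.5,fy=4.5,interpolation=cv2.INTER_CUBIC))
# box top by depth
h,w=c['depth'].shape
vv,uu=np.mgrid[0:h,0:w];d=c['depth']
P=np.stack([(uu-c['cx'])/c['fx']*d,(vv-c['cy'])/c['fy']*d,d],-1)
W=(P-c['t'])@c['R']
m=((W[...,2]>.045)&(uu>215)&(uu<370)&(vv>160)&(vv<285)&(d>0)).astype(np.uint8)
cs=max(cv2.findContours(m,0,2)[0],key=cv2.contourArea)
r=cv2.minAreaRect(cs);print(r,np.median(W[m>0][:,2]))
b=cv2.boxPoints(r);B=np.array([ray(c,*p,.06) for p in b]);print(b,B);print(np.linalg.norm(np.diff(B,axis=0),axis=1),B.mean(0))
print('table z',np.median(W[300:350,260:300,2]))
mm=m>0
for zl,zh in((.07,.078),(.078,.088),(.088,.1)):
    q=mm&(W[...,2]>zl)&(W[...,2]<zh);n,l,st,ce=cv2.connectedComponentsWithStats(q.astype(np.uint8))
    for i in range(1,n):
        if st[i,4]>8:print(zl,st[i,4],ce[i],W[l==i].mean(0).round(4))
E
```

```text
((293.3648986816406, 222.68919372558594), (81.706298828125, 118.53166961669922), 80.53767395019531) 0.06124968130075108
[[228.18922 192.13513]
 [345.10815 172.64865]
 [358.5406  253.24326]
 [241.62164 272.72974]] [[ 0.61172258  0.15482746  0.06      ]
 [ 0.65007596 -0.10489243  0.06      ]
 [ 0.47151844 -0.12847336  0.06      ]
 [ 0.43465274  0.12769229  0.06      ]]
[0.26253648 0.18010788 0.2588048 ] [0.54199243 0.01228849 0.06      ]
table z 0.00044886217667487163
0.07 166 [328.28313253 195.78313253] [ 0.5978 -0.0647  0.073 ]
0.07 17 [269.17647059 216.41176471] [0.5554 0.0653 0.0715]
0.07 42 [263.97619048 228.28571429] [0.5298 0.0771 0.0717]
0.07 9 [273.11111111 222.77777778] [0.5414 0.057  0.0713]
0.07 25 [277.4  227.56] [0.5308 0.0479 0.0712]
0.078 139 [328.77697842 195.        ] [ 0.5985 -0.0648  0.0828]
0.088 191 [263.05235602 218.88481675] [0.5488 0.0783 0.095 ]
0.088 249 [336.61445783 235.85943775] [ 0.5095 -0.0778  0.0936]
```

View pics/topz.png

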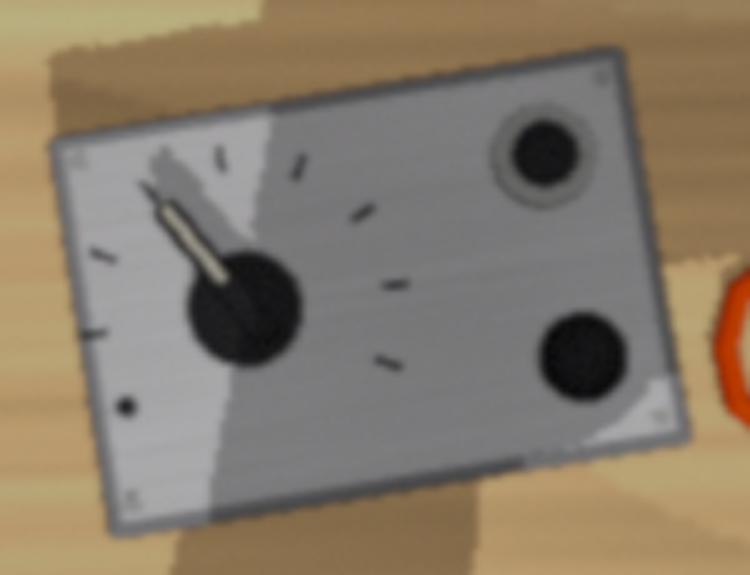

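View pics/sidez.png

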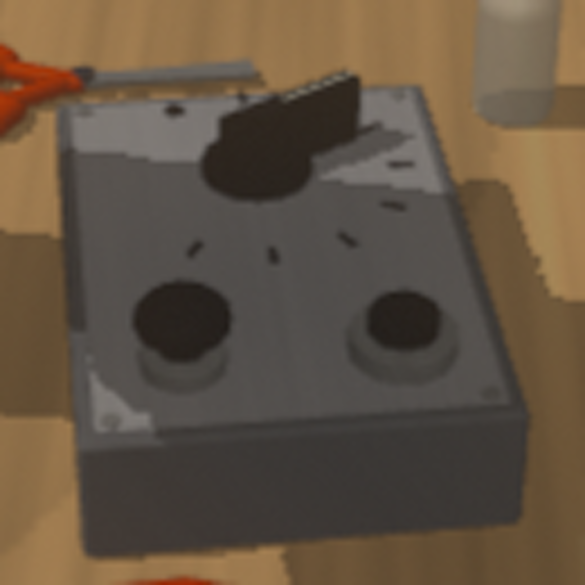

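```bash
cat >> h.py <<'E'
from scipy.spatial.transform import Rotation as Ro
AX=np.array([.534,.0667]);YAW=np.deg2rad(8.4)
def st():
    o=bot.get_obs();R=Ro.from_quat(o['tool_rot']).as_matrix();return o,R,np.degrees(np.arctan2(R[1,0],R[0,0]))
def togo(x,y,z,yaw):
    o,R,w=st();d=R.T@(np.array([x,y,z])-o['eef_pos'])*1e3
    print('t',o['clock'],'pos',o['eef_pos'].round(4),'yaw',w.round(1),'F',o['ft_force'].round(1),'tool shift',d.round(1),'turn',round(w-yaw,1),'tilt z',R[:,2].round(3),'j6',o['joint_pos'][5].round(2))
E
python3 -m crank '[[[0,0,0,-9.5,255],[0,0,0,-9.5,255],[0,0,0,0,255]]]'
python3 -c "
from h import *
togo(.542,.124,.2,38.4)"
```

```text
clock: 0.57
eef_pos: [0.1659, -0.4707, 0.2299]
tool_rot: [0.943, 0.333, 0.0, -0.002]
ft_force: [0.5, -0.5, 0.6]
grip_width: 0.0323
t 0.575 pos [ 0.1659 -0.4707  0.2299] yaw 38.9 F [ 0.5 -0.5  0.6] tool shift [ 666.1 -226.5   31.3] turn 0.5 tilt z [-0.001  0.003 -1.   ] j6 1.23
```

```bash
python3 -m crank '[[[0,0,0,-10,255],[0,0,0,-10,255],[0,0,0,-10,255],[0,0,0,-10,255],[0,0,0,-10,255],[0,0,0,-10,255],[0,0,0,-10,255],[0,0,0,-10,255],[0,0,0,-9.5,255],[0,0,0,0,255]]]'
python3 -c "
from h import *
togo(.542,.124,.2,128.4)"
```

```text
clock: 1.82
eef_pos: [0.1655, -0.4697, 0.2285]
tool_rot: [0.426, 0.905, 0.002, -0.002]
ft_force: [0.9, 0.9, -0.2]
grip_width: -0.0
t 1.825 pos [ 0.1655 -0.4697  0.2285] yaw 129.5 F [ 0.9  0.9 -0.2] tool shift [218.1 668.2  31.4] turn 1.1 tilt z [-0.002  0.006 -1.   ] j6 -0.35
```

```bash
python3 -m crank '[[[18,55,0,0,255],[18,55,0,0,255],[18,55,0,0,255],[18,55,0,0,255],[18,55,0,0,255],[18,55,0,0,255],[18,55,0,0,255],[18,55,0,0,255],[18,55,0,0,255],[18,55,0,0,255],[18,55,0,0,255],[18,55,0,0,255]]]'
python3 -c "
from h import *
togo(.542,.124,.2,128.4)"
```

```text
clock: 3.32
eef_pos: [0.5665, 0.1186, 0.2324]
tool_rot: [0.458, 0.889, 0.002, 0.002]
ft_force: [0.6, -0.5, 0.8]
grip_width: -0.0003
t 3.325 pos [0.5665 0.1186 0.2324] yaw 125.5 F [ 0.6 -0.5  0.8] tool shift [ 18.7 -17.   32.3] turn -2.9 tilt z [ 0.006  0.002 -1.   ] j6 1.16
```

```bash
python3 -m crank '[[[19,-17,40,-2.9,255],[0,0,40,0,255],[0,0,0,0,255]]]'
python3 - <<'E'
from h import *
togo(.542,.124,.078,128.4)
c=bot.camera('top');cv2.imwrite('pics/t1.png',cv2.resize(c['img'][145:285,200:370],None,fx=4,fy=4))
s=bot.camera('side');cv2.imwrite('pics/s1.png',cv2.resize(s['img'][110:290,180:350],None,fx=3.3,fy=3.3))
E
```

```text
clock: 3.7
eef_pos: [0.5471, 0.1304, 0.1498]
tool_rot: [0.437, 0.899, 0.004, 0.004]
ft_force: [-1.1, -0.6, 0.0]
grip_width: 0.0001
t 3.7 pos [0.5471 0.1304 0.1498] yaw 128.2 F [-1.1 -0.6  0. ] tool shift [-1.6 -8.6 71.7] turn -0.2 tilt z [ 0.01   0.003 -1.   ] j6 1.14
```

View pics/t1.png

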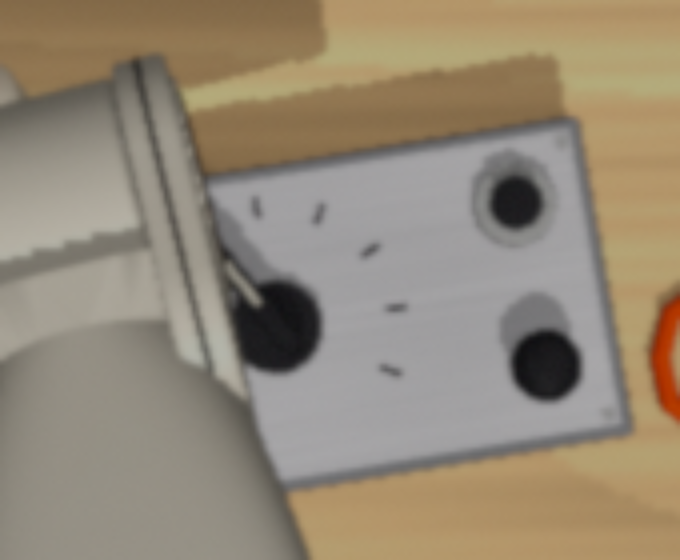

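View pics/s1.png

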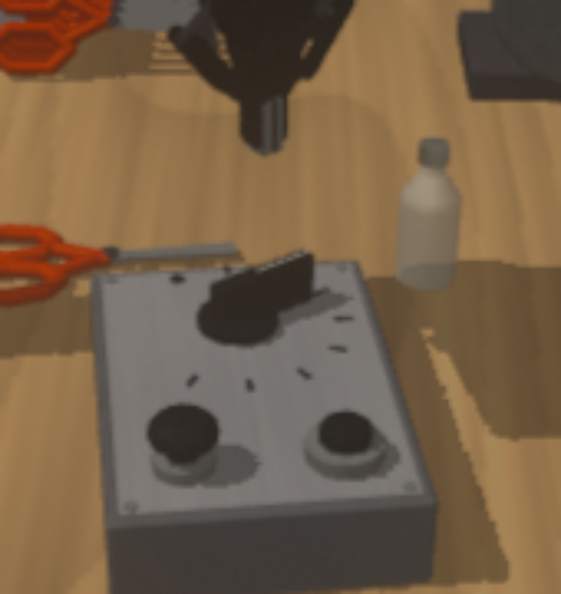

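```bash
python3 -m crank '[[[-1.6,-8.6,30,0,255],[0,0,30,0,255],[0,0,0,0,255]]]'
python3 - <<'E'
from h import *
togo(.542,.124,.078,128.4)
s=bot.camera('side');cv2.imwrite('pics/s2.png',cv2.resize(s['img'][110:290,180:350],None,fx=3.3,fy=3.3))
E
```

```text
clock: 4.18
eef_pos: [0.5506, 0.124, 0.1006]
tool_rot: [0.44, 0.898, 0.01, 0.012]
ft_force: [-0.1, 0.1, 0.2]
grip_width: -0.0004
t 4.175 pos [0.5506 0.124  0.1006] yaw 127.8 F [-0.1  0.1  0.2] tool shift [ 5.5 -7.4 22.3] turn -0.6 tilt z [ 0.031  0.008 -0.999] j6 1.13
```

View pics/s2.png

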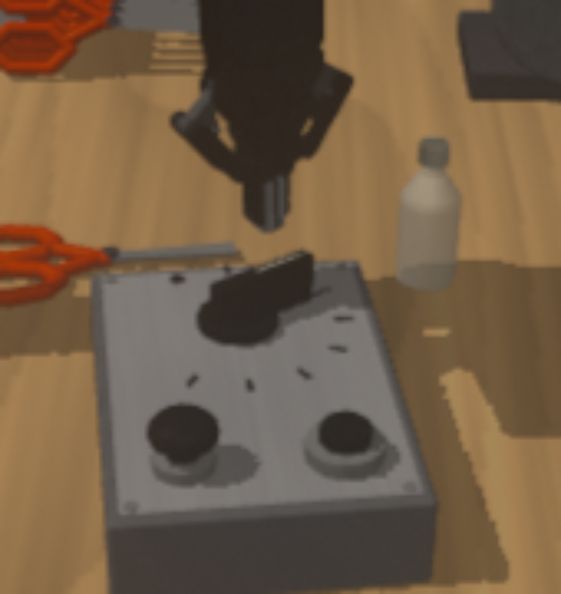

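```bash
python3 -m crank '[[[3,-4,8,-0.5,255],[3,-4,8,0,255],[0,0,5,0,255],[0,0,0,0,255]]]'
python3 - <<'E'
from h import *
togo(.542,.124,.078,128.4);print(bot.get_obs()['joint_pos'])
E
```

```text
clock: 4.72
eef_pos: [0.5451, 0.1247, 0.0846]
tool_rot: [0.436, 0.9, 0.014, 0.017]
ft_force: [0.1, -0.2, -0.8]
grip_width: 0.0002
t 4.725 pos [0.5451 0.1247 0.0846] yaw 128.3 F [ 0.1 -0.2 -0.8] tool shift [ 1.5 -3.2  6.5] turn -0.1 tilt z [ 0.042  0.01  -0.999] j6 1.13
[ 2.24573897e-01  4.29050259e-01 -1.28030785e-01  9.70364785e-01
  6.17913996e-04  1.12715782e+00]
```

```bash
cat >> h.py <<'E'
def pol():
    o,R,w=st();v=o['eef_pos'][:2]-AX;th=np.degrees(np.arctan2(v[1],v[0]))-8.4
    y=np.deg2rad(w-90);u=np.array([np.cos(y),np.sin(y)]);n=np.array([-u[1],u[0]])
    print('t',o['clock'],'pos',o['eef_pos'].round(4),'radialyaw_st',round(w-90-8.4,1),'r along',(v@u*1e3).round(1),'ccw off',(v@n*1e3).round(1),'F',o['ft_force'].round(1),'tilt',R[:2,2].round(3),'zrow per mm x,y',R[2,:2].round(3))
E
python3 -m crank '[[[-4,0,3,0,255],[-4,0,3,0,255],[-4,0,0,0,255],[-2,0,0,0,255]]]'
python3 -c "
from h import *
pol()"
```

```text
clock: 5.22
eef_pos: [0.5552, 0.1131, 0.0786]
tool_rot: [0.436, 0.9, 0.014, 0.017]
ft_force: [-0.1, -0.4, -0.7]
grip_width: -0.0001
t 5.225 pos [0.5552 0.1131 0.0786] radialyaw_st 29.9 r along 45.4 ccw off 23.3 F [-0.1 -0.4 -0.7] tilt [0.043 0.01 ] zrow per mm x,y [-0.018  0.04 ]
```

Now the first click, with small steps along the arc.

```bash
python3 -m crank '[[[-3,0,0,0,255],[-3,0,0,0,255],[-3,1,0,3,255],[-3,1,0,4,255]]]'
python3 - <<'E'
from h import *
pol()
s=bot.camera('side');cv2.imwrite('pics/s3.png',cv2.resize(s['img'][110:290,180:350],None,fx=3.3,fy=3.3))
E
```

```text
clock: 5.72
eef_pos: [0.5625, 0.1067, 0.0788]
tool_rot: [0.491, 0.871, 0.016, 0.013]
ft_force: [-1.8, 1.7, 1.3]
grip_width: -0.0003
t 5.725 pos [0.5625 0.1067 0.0788] radialyaw_st 22.8 r along 45.1 ccw off 19.5 F [-1.8  1.7  1.3] tilt [0.038 0.016] zrow per mm x,y [-0.006  0.041]
```

View pics/s3.png

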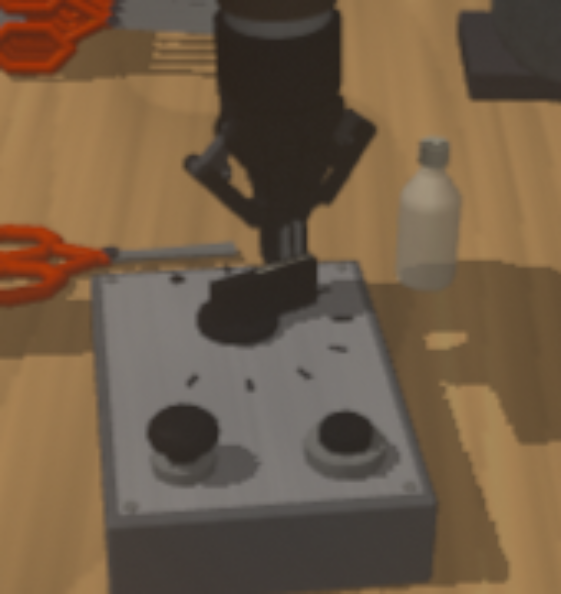

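```bash
python3 -m crank '[[[-4,1,0,3,255],[-4,1,0,3,255],[-4,1,0,3,255]]]'
python3 - <<'E'
from h import *
pol()
s=bot.camera('side');cv2.imwrite('pics/s4.png',cv2.resize(s['img'][110:290,180:350],None,fx=3.3,fy=3.3))
E
```

```text
clock: 6.15
eef_pos: [0.5707, 0.0978, 0.0789]
tool_rot: [0.559, 0.829, 0.017, 0.011]
ft_force: [-0.5, 0.7, -0.5]
grip_width: 0.0001
t 6.15 pos [0.5707 0.0978 0.0789] radialyaw_st 13.6 r along 45.7 ccw off 15.1 F [-0.5  0.7 -0.5] tilt [0.038 0.016] zrow per mm x,y [0.001 0.041]
```

View pics/s4.png

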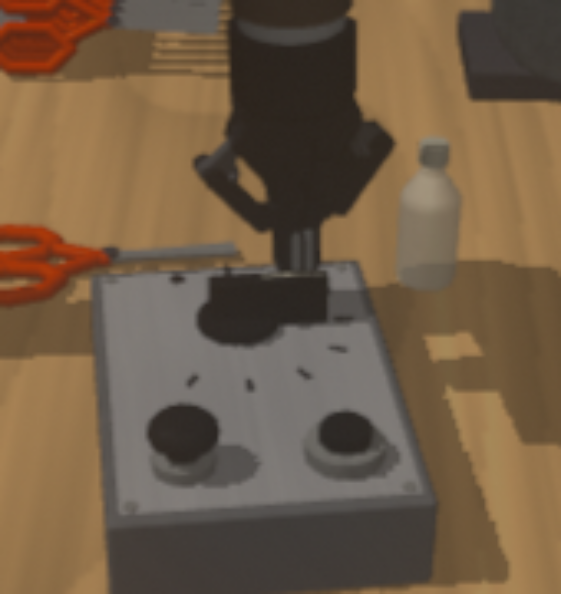

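```bash
cat >> h.py <<'E'
def ptr(tag):
    # predicted tip pixels per mark on current side image, and dark-bar top line
    s=bot.camera('side');im=s['img'].copy();
    big=cv2.resize(im[150:290,190:330],None,fx=4.2,fy=4.2,interpolation=cv2.INTER_CUBIC)
    for k in range(9):
        a=np.deg2rad(120-30*k+8.4)
        u,v=proj(s,np.array([*(AX+.056*np.array([np.cos(a),np.sin(a)])),.095]))
        p=(int((u-190+.5)*4.2),int((v-150+.5)*4.2));cv2.circle(big,p,3,(0,255,255),-1);cv2.putText(big,str(k),(p[0]+4,p[1]-4),0,.5,(0,0,255),1)
    cv2.imwrite(f'pics/{tag}.png',big)
E
python3 -c "
from h import *
ptr('p1')"
```

```text
(no output)
```

View pics/p1.png

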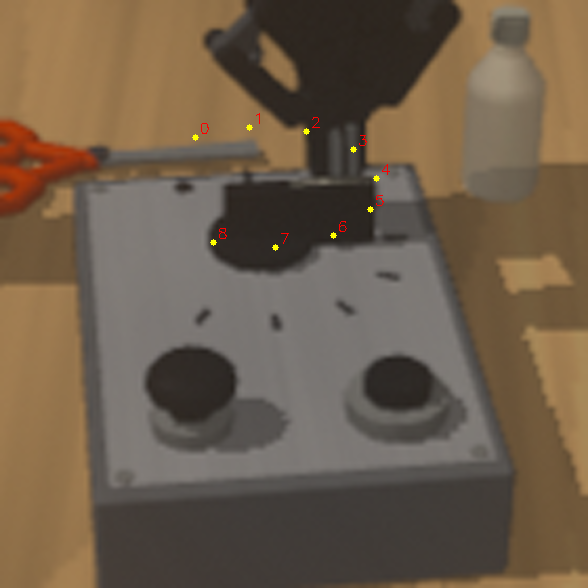

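```bash
python3 -m crank '[[[-4,1,0,4,255],[-4,1,0,4,255],[-4,1,0,4,255],[-4,1,0,4,255],[-4,1,0,4,255]]]'
python3 -c "
from h import *
pol();ptr('p2')"
```

```text
clock: 6.88
eef_pos: [0.5791, 0.0835, 0.0792]
tool_rot: [0.694, 0.72, 0.021, 0.004]
ft_force: [-1.5, 1.8, 1.3]
grip_width: 0.0001
t 6.875 pos [0.5791 0.0835 0.0792] radialyaw_st -6.3 r along 45.7 ccw off 15.1 F [-1.5  1.8  1.3] tilt [0.035 0.025] zrow per mm x,y [0.023 0.036]
```

View pics/p2.png

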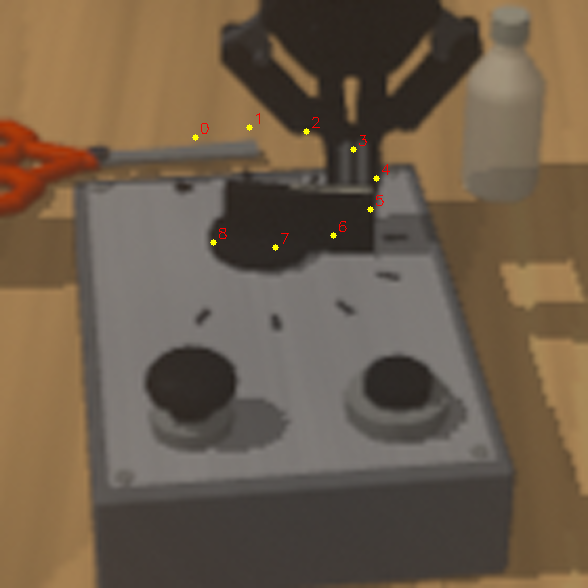

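```bash
python3 -m crank '[[[-4,1,0,4,255],[-4,1,0,4,255],[-4,1,0,4,255]]]'
python3 -c "
from h import *
pol();ptr('p3')"
```

```text
clock: 7.3
eef_pos: [0.5819, 0.0706, 0.0791]
tool_rot: [0.766, 0.643, 0.021, 0.003]
ft_force: [-0.0, 0.4, -0.4]
grip_width: 0.0
t 7.3 pos [0.5819 0.0706 0.0791] radialyaw_st -18.3 r along 46.5 ccw off 12.1 F [-0.   0.4 -0.4] tilt [0.036 0.023] zrow per mm x,y [0.029 0.031]
```

View pics/p3.png

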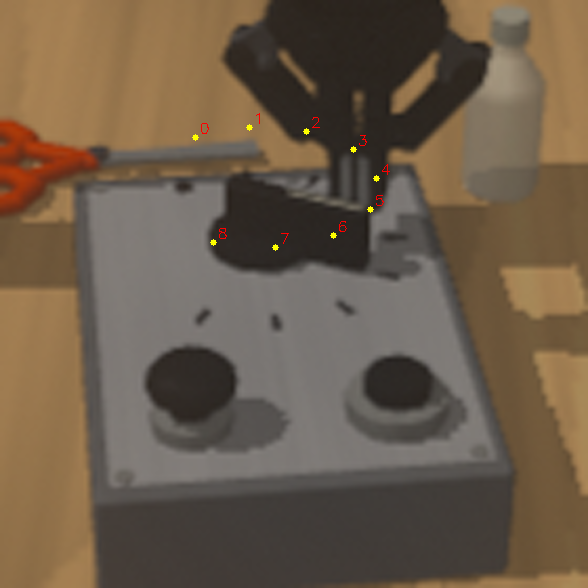

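```bash
python3 -m crank '[[[-4,1,0,4,255],[-4,1,0,4,255],[-4,1,0,4,255],[-4,1,0,4,255],[-4,1,0,4,255]]]'
python3 -c "
from h import *
pol();ptr('p4')"
```

```text
clock: 7.98
eef_pos: [0.5806, 0.0547, 0.079]
tool_rot: [0.864, 0.502, 0.024, -0.005]
ft_force: [1.1, 1.1, 0.1]
grip_width: -0.0001
t 7.975 pos [0.5806 0.0547 0.079 ] radialyaw_st -38.0 r along 46.5 ccw off 12.7 F [1.1 1.1 0.1] tilt [0.037 0.032] zrow per mm x,y [0.046 0.016]
```

View pics/p4.png

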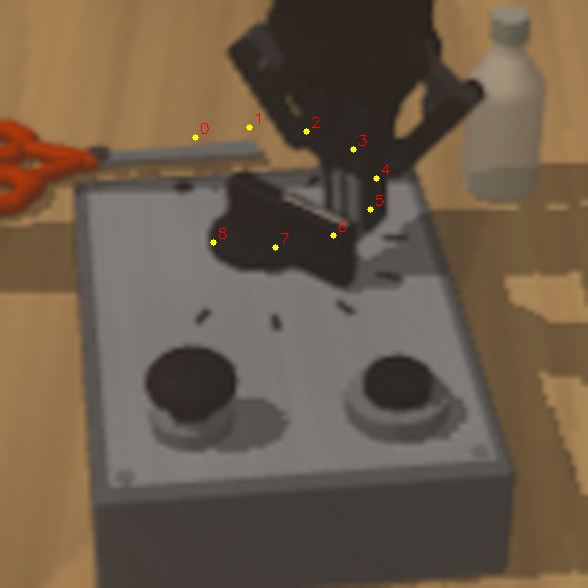

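```bash
python3 -m crank '[[[-4,1,0,4,255],[-3,1,0,2,255],[0,0,0,0,255]]]'
python3 -c "
from h import *
pol();ptr('p5')"
```

```text
clock: 8.4
eef_pos: [0.5785, 0.0468, 0.0787]
tool_rot: [0.889, 0.457, 0.024, -0.005]
ft_force: [-0.5, 0.3, -0.4]
grip_width: -0.0003
t 8.4 pos [0.5785 0.0468 0.0787] radialyaw_st -43.9 r along 47.8 ccw off 9.7 F [-0.5  0.3 -0.4] tilt [0.037 0.031] zrow per mm x,y [0.047 0.012]
```

View pics/p5.png

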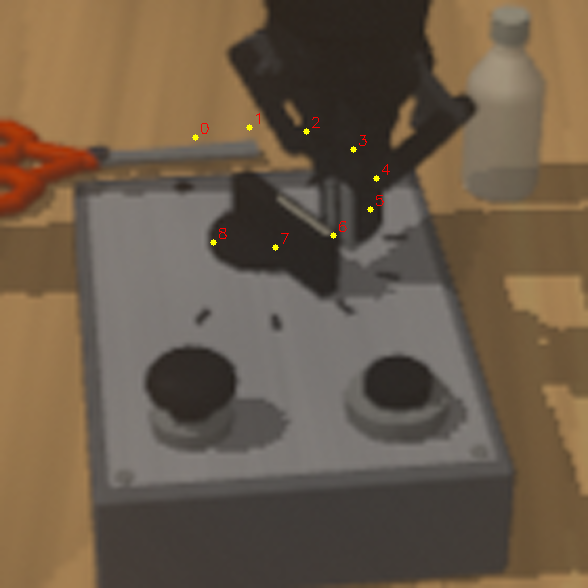

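```bash
python3 -m crank '[[[8,0,0,0,255],[8,0,0,0,255],[0,0,-15,0,255],[0,0,-20,0,255],[0,0,-20,0,255],[0,0,-20,0,255],[0,0,0,0,255]]]'
python3 -c "
from h import *
pol();ptr('p6');togo(.5985,-.065,.13,98.4)"
```

```text
clock: 9.32
eef_pos: [0.5869, 0.0598, 0.1607]
tool_rot: [0.888, 0.459, 0.025, -0.005]
ft_force: [0.8, -0.2, -0.2]
grip_width: 0.0
t 9.325 pos [0.5869 0.0598 0.1607] radialyaw_st -43.7 r along 47.2 ccw off 24.9 F [ 0.8 -0.2 -0.2] tilt [0.04  0.031] zrow per mm x,y [0.049 0.015]
t 9.375 pos [0.5862 0.0597 0.1595] yaw 54.7 F [ 0.1  0.  -1.1] tool shift [-96.   81.7  26. ] turn -43.7 tilt z [ 0.038  0.031 -0.999] j6 2.27
```

View pics/p6.png

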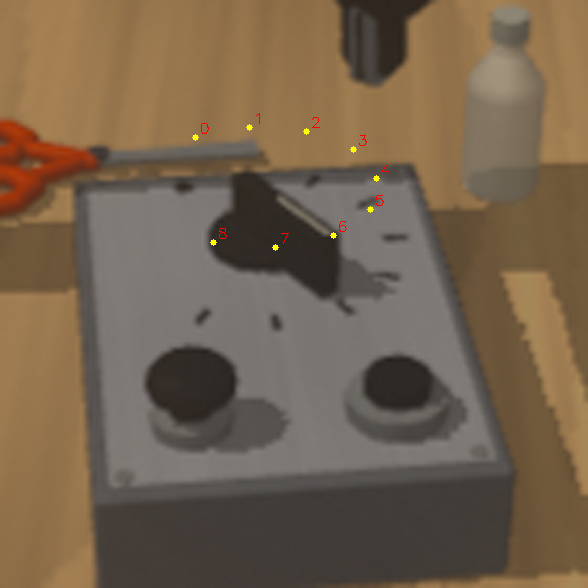

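```bash
python3 -m crank '[[[-20,17,0,0,255],[-20,17,0,0,255],[-20,17,0,0,255],[-20,17,5,0,255],[-14,12,5,0,255],[0,0,0,0,255]]]'
python3 -c "
from h import *
togo(.5985,-.065,.1,54.7)"
```

```text
clock: 10.12
eef_pos: [0.5949, -0.065, 0.1402]
tool_rot: [0.887, 0.461, 0.02, -0.008]
ft_force: [0.1, -0.2, -0.1]
grip_width: 0.0001
t 10.125 pos [ 0.5949 -0.065   0.1402] yaw 54.9 F [ 0.1 -0.2 -0.1] tool shift [ 0.3  2.8 40.3] turn 0.2 tilt z [ 0.029  0.032 -0.999] j6 2.06
```

```bash
python3 -m crank '[[[0,3,15,0,255],[0,0,15,0,255],[0,0,10,0,255],[0,0,0,0,255]]]'
python3 - <<'E'
from h import *
togo(.5985,-.065,.082,54.7)
ptr('b1')
E
```

```text
clock: 10.62
eef_pos: [0.5978, -0.0625, 0.0962]
tool_rot: [0.887, 0.462, 0.02, -0.009]
ft_force: [0.0, 0.3, -0.6]
grip_width: 0.0
t 10.625 pos [ 0.5978 -0.0625  0.0962] yaw 55.1 F [ 0.   0.3 -0.6] tool shift [-2.2  1.9 14.2] turn 0.4 tilt z [ 0.027  0.034 -0.999] j6 2.06
```

View pics/b1.png

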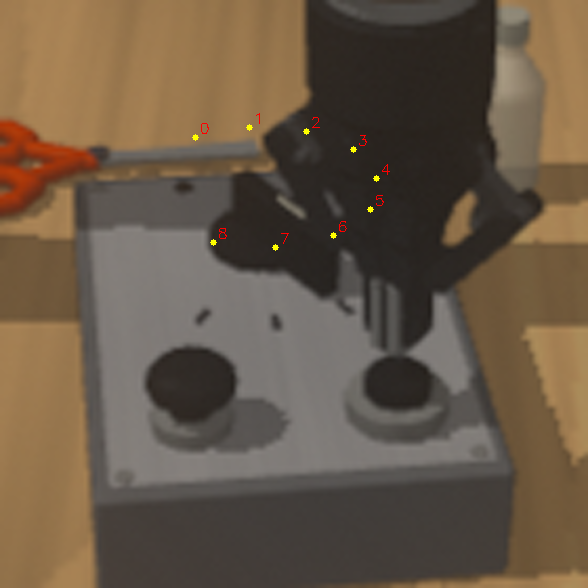

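```bash
python3 -m crank '[[[-2,2,6,0,255],[0,0,4,0,255],[0,0,3,0,255]]]'
python3 -c "
from h import *
togo(.5985,-.065,.076,54.7)"
```

```text
clock: 11.05
eef_pos: [0.6002, -0.0651, 0.0844]
tool_rot: [0.886, 0.462, 0.021, -0.008]
ft_force: [-1.2, -0.1, 0.7]
grip_width: 0.0001
t 11.05 pos [ 0.6002 -0.0651  0.0844] yaw 55.1 F [-1.2 -0.1  0.7] tool shift [-1.3 -1.5  8.3] turn 0.4 tilt z [ 0.03   0.033 -0.999] j6 2.05
```

```bash
python3 -m crank '[[[0,-1,4,0,255],[0,0,4,0,255],[0,0,4,0,255]]]'
python3 -c "
from h import *
togo(.5985,-.065,.076,54.7)"
```

```text
clock: 11.42
eef_pos: [0.6004, -0.0649, 0.0757]
tool_rot: [0.887, 0.462, 0.022, -0.006]
ft_force: [-10.4, -0.2, 29.3]
grip_width: -0.0001
t 11.425 pos [ 0.6004 -0.0649  0.0757] yaw 55.1 F [-10.4  -0.2  29.3] tool shift [-1.1 -1.5 -0.3] turn 0.4 tilt z [ 0.034  0.032 -0.999] j6 2.06
```

```bash
python3 -m crank '[[[0,0,-5,0,255],[0,0,-10,0,255],[0,0,-20,0,255],[0,0,-30,0,255],[0,0,-30,0,255],[0,0,-30,0,255],[0,0,-30,0,255],[0,0,0,0,255]]]'
python3 - <<'E'
from h import *
pol();ptr('b2')
c=bot.camera('top');cv2.imwrite('pics/t2.png',cv2.resize(c['img'][145:285,200:370],None,fx=4,fy=4))
E
```

```text
clock: 12.42
eef_pos: [0.5945, -0.0692, 0.2351]
tool_rot: [0.886, 0.462, 0.022, -0.008]
ft_force: [0.1, -0.2, 0.0]
grip_width: -0.0003
t 12.425 pos [ 0.5945 -0.0692  0.2351] radialyaw_st -43.3 r along 127.4 ccw off -76.8 F [ 0.1 -0.2  0. ] tilt [0.032 0.033] zrow per mm x,y [0.046 0.007]
```

View pics/b2.png

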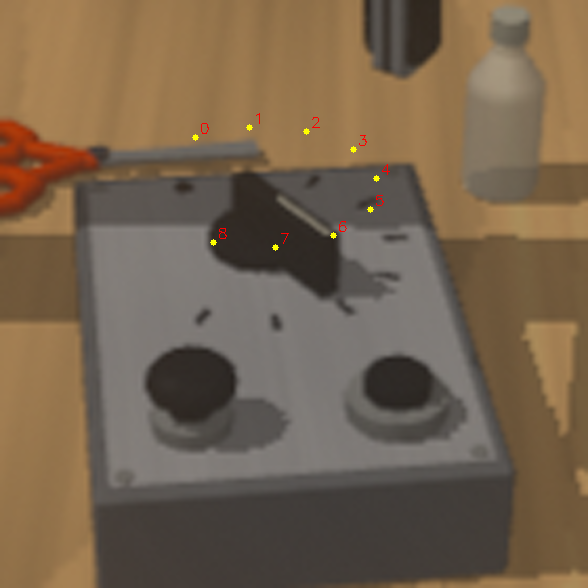

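View pics/t2.png

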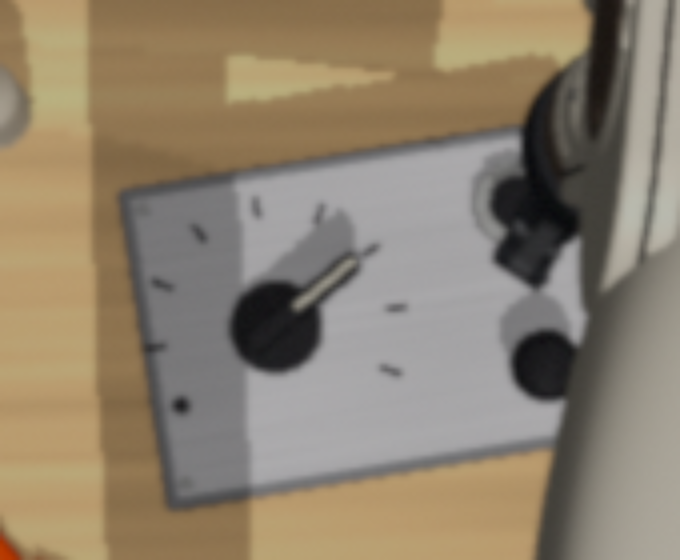

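```bash
python3 -c "
from workcell import bot
bot.job_done()"
```

```text
the job is handed in; nothing more can be done
```

I turned the selector clockwise three clicks, from the third mark to the sixth, pushing it with the closed fingertips and no grip. I then pressed the start button and let it come back up. The job was handed in at about 12.5 s.

- **Selector:** The last top and side pictures both show the pointer on the sixth tick. The push force read at each stop was under 3 N.
- **Start button:** I took it to be fully down because the fingertip reached 75.7 mm above the bench (the cap top sits at 82 mm, with 6 mm of travel) and the force rose to about 29 N, well past the 5 N needed. That is harder than it had to be, and there was about 10 N sideways during the press. In the side picture afterwards the cap looks back up.
- **Station and bystanders:** By eye, the station stayed in the same place in the pictures before and after. The stop button, shears and oil bottle were never touched. I did not measure the shears or bottle again at the end.
- **Tool tilt:** The tool drifted to about 2.5–3 degrees off vertical, because each move falls a little short and the shortfall is not made up. It did no visible harm.
- **At the end:** The arm stood about 15 cm above the button, touching nothing, with the force reading near zero.

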